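# Key and seat the centrifuge rotor

## Task

The blue rotor of the little bench centrifuge sits raised on its spindle with its notch away from the red drive pin. Push it round with your fingertips (no gripping, no lifting) until the notch is over the pin, then press down on the top of its hub until the rotor is fully home over the pin, and move clear. Leave the lid, the wipes and the steel cassette where they stand.

Things in the scene. Friction and masses are not known exactly. Their poses are not given: they have to be found in the camera images.
- centrifuge: Round white bench centrifuge, fixed to the counter, 184 mm across, its flat top 60 mm above its origin (underside centre; z up). Upright steel spindle (12 mm dia) on its axis. Its x axis points from the axis towards the red drive pin; small black control panel on the opposite side, a red stripe down the drum's side below the pin.
- pin (a point): Top of the red drive pin, 61 mm from the spindle axis and 70 mm above the counter. The pin is a radial rib 6 mm wide with a rounded top, standing on the drum from 53 to 80 mm from the axis, so its outer end shows beyond the rotor's edge (at 70 mm).
- rotor: Loose blue disc on the spindle, 140 mm across, 8 mm thick, 0.2 to 0.4 kg. Origin: centre of its underside; z up, x towards its notch. It turns easily either way without stop and stays where left. Raised, its underside is 72 mm above the counter (disc top 80, post tops 104, hub top 116), 2 mm above the pin; seated, all is 8 mm lower. Pressed while misaligned it lands on the pin and does not go home.
- notch (a point): Middle of the notch, at the disc's top face, 61 mm from the rotor's axis. The notch is 11 mm wide, open at the rim and 19 mm deep towards the hub, through the whole thickness; a yellow line on the disc runs from the hub to it. The pin enters when this point is within about 2.5 mm sideways of the pin.
- hub_top (a point): Centre of the flat closed top of the hub (aluminium, 30 mm across, black spot on it), on the rotor's axis, 44 mm above the rotor's origin: press here.
- post0 (a point): Centre of the top of the post 60 degrees counterclockwise (seen from above) from the notch. The three posts are fixed to the rotor: upright, 16 mm dia, 24 mm high above the disc, 50 mm from the axis, white with orange tops; a shut gripper's fingertips standing beside one can push the rotor round.
- post1 (a point): Centre of the top of the post opposite the notch.
- post2 (a point): Centre of the top of the post 60 degrees clockwise from the notch.
- collar (a joint): How far the black friction collar (52 mm dia) that carries the rotor is pushed down: 0 raised, 0.008 m fully down. It does not spring back; about 7 N of push, the rotor's weight included, makes it slide.
- dome_lid: Loose pale grey plastic lid of the centrifuge with a knob, 156 mm across, 82 mm high, standing on the counter to one side. Origin: underside centre. Leave alone.
- wipes: Loose white canister with an orange label, 90 mm dia, 150 mm high. Origin: underside centre. Leave alone.
- cassette: Loose steel instrument cassette, 90 x 180 x 30 mm (x, y, z), lying flat beyond the centrifuge. Origin: underside centre. Leave alone.
Not all that is in view belongs to the job. What is shaped like the centrifuge but pink or turquoise is not meant.

How it is judged:
On the way, in this order (a step that is already met when the one before it is completed fails the run):
1. the rotor is turned until its notch is over the pin (horizontal distance between notch and pin below 0.006 m).
2. the rotor is pressed home over the pin (z of rotor in the frame of centrifuge below 0.0655 m and horizontal distance between notch and pin below 0.006 m), for 0.2 s.
At the end, for the whole second after the job is handed in: Rotor at rest, level (0.03 rad), underside under 65.5 mm above the centrifuge's (64 fully home), collar over 6.5 mm down, notch within 6 mm of the pin, axes within 4 mm; lid, wipes and cassette within 20 mm of where they stood (all of step 2 and angle between rotor's own z axis and vertical below 0.03 rad and horizontal distance between rotor and centrifuge below 0.004 m and value of joint collar above 0.0065 m and linear speed of rotor below 0.02 m/s and distance of each of dome_lid, wipes, cassette from where it was at the start of the episode below 0.02 m); the robot touches nothing.
It fails at once if the raised rotor is gripped (fingers on it with over 30 N while the collar is still up) (contact force between the fingers and rotor above 30 N and value of joint collar below 0.001 m).
It fails at once if the rotor is lifted more than 6 mm above where it sat raised (z of rotor in the frame of centrifuge above 0.078 m).
It fails at once if the lid, the wipes or the cassette is shifted more than 20 mm or tipped (distance of any of dome_lid, wipes, cassette from where it was at the start of the episode above 0.02 m or angle between any of dome_lid, wipes, cassette's own z axis and vertical above 0.3 rad).
It also fails if it takes over 72 s, if anything falls off the work surface, if the arm or the gripper's body presses on something with over 40 N, if the wrist force passes 120 N, or if a joint passes its speed limit or range.

## Robot

A 7-joint arm with a two-finger parallel gripper is mounted at the origin on the work surface. World frame = base frame: x ahead of the robot, y to its left, z up, the work surface at z = 0. Lengths are in m, angles in rad, forces in N, time in s.
With the tool pointing down it reaches from about 0.4 to 0.9 m from the base axis. Payload 5.5 kg.
Tool frame: the origin (TCP) lies midway between the tips of the shut fingers; the grasp point (between the pads) lies 19 mm behind it; z points along the fingers, y is the direction in which the jaws open and shut (so a half turn about z gives the same grasp; the last joint's range is limited). The gripper opens to 85 mm and grips with 20 to 120 N. Pads are 22 mm wide; open, the fingers measure 114 mm over their backs; the gripper's body (76 mm by 85 mm) begins 54 mm behind the grasp point. The pads swing forward as they close: fully open they stand 13 mm farther back than shut.
Start: joints at [-0.947, 0.501, -0.427, 1.55, 0.221, 1.138, -0.21], TCP at [0.229, 0.608, 0.231] pointing down, gripper open.
Joint ranges: [-2.88, 2.88], [-0.31, 2.03], [-1.54, 1.56], [0.2, 2.42], [-1.41, 4.55], [0.19, 2.02], [-2.57, 2.57]. Speed limits (rad/s): [2.57, 2.57, 3.14, 3.14, 3.14, 3.14, 3.14].

## Interface

Orientations are given as a unit quaternion [x, y, z, w].
In Python, from plant import ctrl gives the robot as it stands.
- The arm moves only by the tool move_arm, never from a script. Its argument "commands" is a list of rows, each a list of 3 entries, a list of its own where there are three numbers: the opening, from 0 (shut) to 1 (fully open), then the shift along the tool's x, y, z in m, then the turn about the tool's z in rad. A call has 1 to 12 rows; each row is the pose to reach, as a shift and turn from the pose measured when the call began, along the tool's axes at that moment; what a row does not reach only later rows make up. A row lasts 1/10 s, in which the tool goes at most 50 mm and 8.59 degrees, less where a joint would pass 70% of its speed; a pose out of reach is approached as far as the arm can. A call with a gripper value outside its range is refused whole. The fingers move at their own pace and stop on an object; the grip force is fixed at half the most. Time passes only in rows, so rows that repeat a pose let the fingers close. It gives the time, the measured TCP pose, the force and the opening at its end, in the units of the state.
- ctrl.sense(): the state, without advancing time (a new reading comes with each control period).
- ctrl.read_camera(name): name is "scene" or "top"; returns the picture (400x640x3 uint8, red, green, blue); there is no depth.
- ctrl.calibration(name): a dict with "camera_matrix" (3x3 intrinsics, pixels), "k1" (the pictures are not rectified: a ray, as slopes to the right and down, at radius r is drawn at 1 + k1 r^2 times it, then the intrinsics apply), "eye" and "orientation" of the camera in the world. Camera axes: x right, y up, looking along -z (the intrinsics and any distortion apply to the point x, -y, -z); pixel columns grow to the right and rows downward; lengths in m; the calibration is good to about 2 mm. A picture is of the moment at which its call begins. calibration takes no time and is no camera call.
- ctrl.sign_off(): hands the job in, once; it reports no verdict.
The state is a dict: "time": time; "joint_pos": joint angles; "joint_velocities": joint speeds; "joint_efforts": joint torques, N m; "tcp_pos": TCP position; "eef_rot": TCP orientation; "contact_force": force on the tool from outside, world axes, zero at the start; "torque": the same for the moment, N m; "opening": opening from 0.0 (shut) to 1.0 (fully open).
Only numpy, scipy, OpenCV 4.12 (cv2) and the standard library are available. Lean on these libraries where they do the work, as an engineer would, in place of code of your own. Each camera call takes 0.05 s, during which the arm holds its last target. There are 200 camera calls.

## Working session

There is one attempt and no reset: what is moved stays moved. The work goes in short steps, Python scripts to look and compute and a tool call to move; the robot and the scene stay as the last step left them, time stands still between calls to the robot, and variables do not carry over. Pictures are saved under pics/ and viewed, about 8 in all and at most 12, crops included, and the job is handed in when it is done.

Besides the shell and the picture viewer there is one more tool, called after ">>>" as name(argument=value, ...) on one line, values as JSON. move_arm: Moves the arm, as the interface text tells. Its arguments: {"type":"object","properties":{"commands":{"type":"array","items":{"type":"array"}}},"required":["commands"]}

```bash
mkdir -p pics
cat > h.py <<'E'
import numpy as np, cv2
from scipy.spatial.transform import Rotation as R
from plant import ctrl
def snap(name,fn=None):
    im=np.array(ctrl.read_camera(name))
    if fn: cv2.imwrite('pics/'+fn,im[:,:,::-1])
    return im
def ray(name,px):
    c=ctrl.calibration(name);K=np.array(c['camera_matrix']);k=c['k1']
    d=np.array([(px[0]-K[0,2])/K[0,0],(px[1]-K[1,2])/K[1,1]]);u=d.copy()
    for _ in range(30):u=d/(1+k*(u@u))
    return np.array(c['eye']),R.from_quat(c['orientation']).apply([u[0],-u[1],-1]) if len(np.shape(c['orientation']))==1 else np.array(c['orientation'])@[u[0],-u[1],-1]
def onplane(name,px,z):
    e,d=ray(name,px);return e+d*(z-e[2])/d[2]
def proj(name,P):
    c=ctrl.calibration(name);K=np.array(c['camera_matrix']);k=c['k1']
    o=c['orientation'];Rm=R.from_quat(o).as_matrix() if len(np.shape(o))==1 else np.array(o)
    q=Rm.T@(np.array(P)-c['eye']);u=np.array([q[0],-q[1]])/-q[2];u=u*(1+k*(u@u))
    return K[:2,:2]@u+K[:2,2]
E
python3 - <<'E'
from h import *
for n in('scene','top'):
    snap(n,n+'1.png');print(ctrl.calibration(n))
print(ctrl.sense())
E
```

```text
{'camera_matrix': array([[429.23939613,   0.        , 323.32860991],
       [  0.        , 429.23939613, 191.13375064],
       [  0.        ,   0.        ,   1.        ]]), 'k1': -0.08600429204677575, 'eye': array([1.03644772, 0.45893802, 0.97524123]), 'orientation': array([0.14163085, 0.30740783, 0.84880543, 0.40616557])}
{'camera_matrix': array([[393.43985203,   0.        , 321.16329106],
       [  0.        , 393.43985203, 208.52192385],
       [  0.        ,   0.        ,   1.        ]]), 'k1': -0.0967790639787872, 'eye': array([0.39010905, 0.00205371, 1.15130775]), 'orientation': array([-0.02163601,  0.02985652,  0.71106442, -0.70215943])}
{'time': 0.1, 'joint_pos': array([-0.94678529,  0.50175641, -0.42677673,  1.5513579 ,  0.22081478,
        1.13828883, -0.21027421]), 'joint_velocities': array([ 6.95389198e-04, -3.55465538e-03, -6.99337954e-04, -1.13582836e-03,
       -8.26659787e-04,  7.57869409e-04, -3.45424345e-05]), 'joint_efforts': array([-1.09870842e-02, -5.70815599e+01, -5.83898261e+00, -2.81741399e+01,
        1.04305355e-02,  5.61530018e-03,  1.00929910e-05]), 'tcp_pos': array([0.22930795, 0.60753826, 0.23035371]), 'eef_rot': array([ 1.79401007e-01,  9.83775638e-01, -8.61226893e-04, -1.75007013e-04]), 'contact_force': array([ 0.20959032, -0.40757726,  0.00275558]), 'torque': array([-0.04626518, -0.04373667, -0.01984169]), 'opening': 1.004997535718978}
```

View pics/scene1.png

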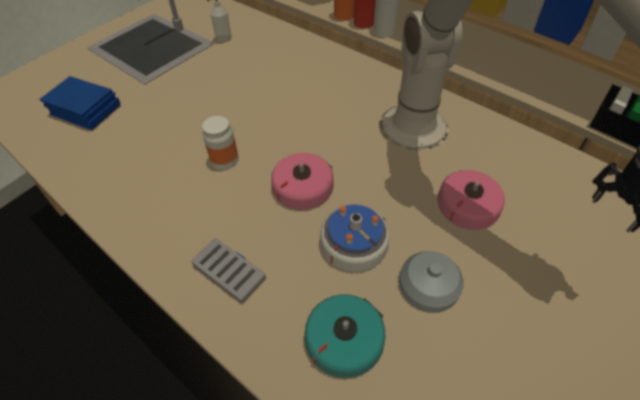

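View pics/top1.png

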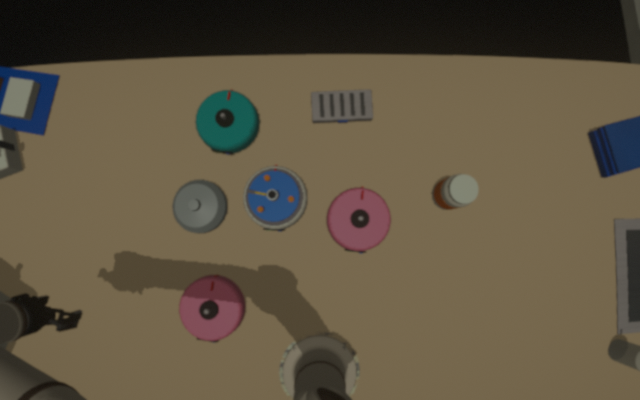

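The candidates are the pink drums at top (359,219) and (212,308), the turquoise drum at (228,121), and the white drum with a blue rotor at (275,196), which is at scene (355,235). Only the last fits the description (white drum, blue disc, orange-topped posts). I'll confirm it in an enlarged crop and measure.

```bash
cat > m.py <<'E'
from h import *
def blobs(im,lo,hi,box,amin=4):
    x0,y0,x1,y1=box;h=cv2.cvtColor(np.ascontiguousarray(im[y0:y1,x0:x1]),cv2.COLOR_RGB2HSV)
    m=cv2.inRange(h,lo,hi);n,_,st,c=cv2.connectedComponentsWithStats(m)
    return [(c[i]+[x0,y0],int(st[i,4])) for i in range(1,n) if st[i,4]>=amin]
def measure(dz=0,verbose=True):
    out={}
    for n,box in(('top',(230,150,320,240)),('scene',(310,190,400,275))):
        im=snap(n);
        o={'orange':[(onplane(n,p,.104-dz)[:2].round(4),a) for p,a in blobs(im,(5,110,120),(17,255,255),box)],
        'yellow':[(onplane(n,p,.080-dz)[:2].round(4),a) for p,a in blobs(im,(18,70,90),(32,255,255),box)],
        'red':[(p.round(1),onplane(n,p,.068)[:2].round(4),a) for p,a in blobs(im,(0,130,50),(4,255,255),box,2)+blobs(im,(172,110,50),(180,255,255),box,2)],
        'blue':[(onplane(n,p,.080-dz)[:2].round(4),a) for p,a in blobs(im,(105,90,50),(130,255,255),box,200)]}
        print(n);[print(' ',k,v) for k,v in o.items()]
        out[n]=im
    return out
if __name__=='__main__':
    o=measure()
    a=cv2.resize(np.ascontiguousarray(o['top'][150:240,230:320]),(400,400),interpolation=cv2.INTER_CUBIC)
    b=cv2.resize(np.ascontiguousarray(o['scene'][190:280,310:400]),(400,400),interpolation=cv2.INTER_CUBIC)
    cv2.imwrite('pics/crop1.png',np.hstack([a,b])[:,:,::-1])
E
python3 m.py
```

```text
top
  orange [(array([0.5526, 0.1352]), 10), (array([0.4943, 0.071 ]), 12), (array([0.4675, 0.1536]), 9)]
  yellow [(array([0.5131, 0.1156]), 4760), (array([0.5129, 0.1561]), 19)]
  red []
  blue [(array([0.5038, 0.1178]), 1712)]
scene
  orange [(array([0.4961, 0.0719]), 25), (array([0.4699, 0.1552]), 22), (array([0.5549, 0.138 ]), 24)]
  yellow [(array([0.5089, 0.1343]), 3423), (array([0.5126, 0.1543]), 19)]
  red [(array([336.1, 247.1]), array([0.5796, 0.1183]), 8), (array([315.9, 193.2]), array([ 0.4779, -0.0311]), 105)]
  blue [(array([0.5141, 0.1244]), 1434)]
```

View pics/crop1.png

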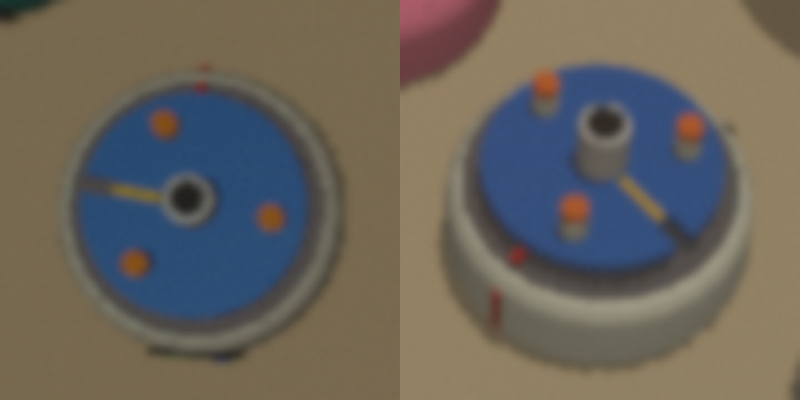

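Confirmed: white drum with the blue rotor; the axis is about (0.506, 0.121). The notch is at about 78° and the pin at about -2°. The pin's red tip shows at top px (275.7,169.8) and scene px (336,247). I'll push post2 clockwise with the fingers shut.

```bash
cat > go.py <<'E'
from h import *
A=np.array([.506,.1208])
def rel(x,y,z,pd,s=None):
    """shift/turn so that tool -x points along pd (deg)"""
    s=s or ctrl.sense();M=R.from_quat(s['eef_rot']).as_matrix()
    d=M.T@(np.array([x,y,z])-s['tcp_pos'])
    cur=np.degrees(np.arctan2(-M[1,0],-M[0,0]))
    t=(cur-pd+180)%360-180   # + = clockwise from above = + about tool z
    return d.round(4).tolist(),round(float(np.radians(t)),3)
def behind(th,back):  # tool pose behind a post at angle th (deg), for clockwise push
    t=np.radians(th);p=A+.05*np.array([np.cos(t),np.sin(t)]);d=np.array([np.sin(t),-np.cos(t)])
    return (*(p-back*d),th-90)
E
python3 - <<'E'
from go import *
x,y,pd=behind(18,.040)
print(x,y,pd,rel(x,y,.2,pd))
for n,p in(('top',(275.7,169.8)),('scene',(336.1,247.1))):
    q=onplane(n,p,.068);C={'top':(.5048,.1199),'scene':(.5070,.1217)}[n]
    print(q,np.degrees(np.arctan2(q[1]-C[1],q[0]-C[0])),np.hypot(q[1]-C[1],q[0]-C[0]))
E
```

```text
0.5411921460397598 0.1742931103705535 -72 ([-0.4448, -0.2955, 0.031], 0.896)
[0.57868407 0.11407936 0.068     ] -4.504499437921443 0.07411299742215811
[0.57954775 0.11822128 0.068     ] -2.7452769969923247 0.07263110504960127
```

>>> move_arm(commands=[[0, [-0.04, -0.027, 0], 0.09], [0, [-0.08, -0.054, 0], 0.18], [0, [-0.12, -0.08, 0], 0.27], [0, [-0.16, -0.106, 0], 0.36], [0, [-0.2, -0.133, 0], 0.45], [0, [-0.24, -0.16, 0], 0.54], [0, [-0.28, -0.187, 0], 0.63], [0, [-0.32, -0.213, 0.01], 0.72], [0, [-0.36, -0.24, 0.02], 0.8], [0, [-0.4, -0.267, 0.03], 0.896], [0, [-0.445, -0.2955, 0.031], 0.896], [0, [-0.445, -0.2955, 0.031], 0.896]])

```text
time: 1.4
tcp_pos: [0.5453, 0.1656, 0.1994]
eef_rot: [0.592, 0.806, -0.002, 0.002]
contact_force: [-0.6, -0.8, 0.1]
opening: 0.002
```

Run:
```python
from go import *
s=ctrl.sense();print(s['time'],s['tcp_pos'],s['joint_pos'].round(2),s['opening'],s['contact_force'])
x,y,pd=behind(18,.040)
print(rel(x,y,.088,pd))
a=snap('top');print(proj('top',[x,y,.12]))
a=cv2.resize(np.ascontiguousarray(a[110:250,200:340]),(400,400),interpolation=cv2.INTER_CUBIC)
b=cv2.resize(np.ascontiguousarray(snap('scene')[130:290,280:440]),(400,400),interpolation=cv2.INTER_CUBIC)
cv2.imwrite('pics/c2.png',np.hstack([a,b])[:,:,::-1])
```

```text
1.4 [0.54525299 0.1655542  0.19943251] [-0.29  0.36 -0.07  1.8   0.04  0.98 -0.07] 0.002422018444717993 [-0.62635404 -0.80113227  0.10850667]
([0.0102, -0.0012, 0.1114], -0.011)
[250.99319094 180.7650649 ]
```

View pics/c2.png

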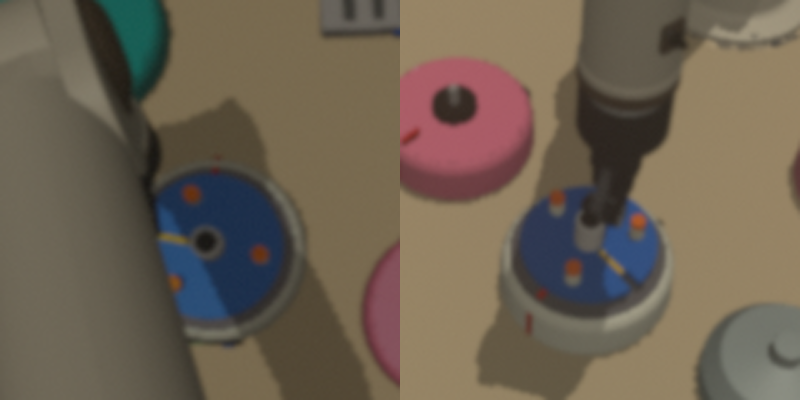

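The tool hangs shut above and behind post2 (top crop about (195,190)), and nothing has moved. I'll descend beside it.

>>> move_arm(commands=[[0, [0.01, -0.001, 0.03], -0.01], [0, [0.01, -0.001, 0.06], -0.01], [0, [0.01, -0.001, 0.09], -0.01], [0, [0.01, -0.001, 0.111], -0.01], [0, [0.01, -0.001, 0.111], -0.01], [0, [0.01, -0.001, 0.111], -0.01]])

```text
time: 2.1
tcp_pos: [0.5373, 0.1826, 0.0889]
eef_rot: [0.585, 0.811, -0.001, -0.0]
contact_force: [-0.1, -0.2, 1.4]
opening: -0.001
```

Run:
```python
from go import *
s=ctrl.sense();print(s['tcp_pos'],s['contact_force'])
for th in(27,18,10,2,-6,-14,-22,-30,-38,-44):
    print(th,rel(*behind(th,.019)[:2],.088,behind(th,.019)[2]))
```

```text
[0.53734836 0.18263657 0.08887268] [-0.06578969 -0.15811953  1.42272214]
27 ([-0.0225, -0.0027, 0.0009], -0.149)
18 ([-0.0301, 0.0008, 0.0009], 0.008)
10 ([-0.0373, 0.0029, 0.0009], 0.147)
2 ([-0.0447, 0.004, 0.0009], 0.287)
-6 ([-0.0521, 0.0041, 0.0009], 0.427)
-14 ([-0.0595, 0.0031, 0.0009], 0.566)
-22 ([-0.0667, 0.0011, 0.0009], 0.706)
-30 ([-0.0736, -0.0019, 0.0009], 0.846)
-38 ([-0.0799, -0.0058, 0.0009], 0.985)
-44 ([-0.0843, -0.0093, 0.0009], 1.09)
```

>>> move_arm(commands=[[0, [-0.012, 0, 0.001], 0.0], [0, [-0.022, 0, 0.001], 0.0], [0, [-0.03, 0.001, 0.001], 0.008], [0, [-0.037, 0.003, 0.001], 0.147], [0, [-0.041, 0.0035, 0.001], 0.217], [0, [-0.045, 0.004, 0.001], 0.287], [0, [-0.052, 0.004, 0.001], 0.427], [0, [-0.056, 0.0035, 0.001], 0.497], [0, [-0.06, 0.003, 0.001], 0.566], [0, [-0.063, 0.002, 0.001], 0.636], [0, [-0.067, 0.001, 0.001], 0.706], [0, [-0.067, 0.001, 0.001], 0.706]])

```text
time: 3.3
tcp_pos: [0.5602, 0.1178, 0.0885]
eef_rot: [0.83, 0.558, -0.001, 0.0]
contact_force: [-0.1, -0.2, 0.4]
opening: 0.001
```

Run:
```python
from go import *
import m
s=ctrl.sense();print(s['tcp_pos'],s['contact_force'],s['joint_pos'].round(2))
o=m.measure()
for th in(-22,-30,-38,-44,-48,-52):
    print(th,rel(*behind(th,.019)[:2],.088,behind(th,.019)[2]))
```

```text
[0.56017848 0.11784033 0.08850438] [-0.07064288 -0.23985874  0.40965694] [-0.34  0.51  0.1   1.87 -0.07  0.76 -0.58]
top
  orange []
  yellow [(array([0.5634, 0.0097]), 692), (array([0.4022, 0.073 ]), 110)]
  red []
  blue [(array([0.5086, 0.075 ]), 516)]
scene
  orange [(array([0.5001, 0.1708]), 22)]
  yellow [(array([0.5177, 0.1507]), 2868), (array([0.534 , 0.1435]), 17)]
  red [(array([336. , 247.5]), array([0.5806, 0.1187]), 6), (array([315.8, 195.6]), array([ 0.4847, -0.0258]), 160)]
  blue [(array([0.4939, 0.1557]), 658)]
-22 ([0.0007, -0.0008, 0.0003], 0.001)
-30 ([-0.0065, 0.0014, 0.0003], 0.14)
-38 ([-0.0139, 0.0025, 0.0004], 0.28)
-44 ([-0.0194, 0.0027, 0.0004], 0.385)
-48 ([-0.0232, 0.0025, 0.0004], 0.454)
-52 ([-0.0269, 0.002, 0.0004], 0.524)
```

The rotor follows exactly (post0 at 98°, so notch 38° and post2 -22°). Continuing to about -52°.

>>> move_arm(commands=[[0, [-0.003, 0.0007, 0], 0.07], [0, [-0.0065, 0.0014, 0], 0.14], [0, [-0.01, 0.002, 0], 0.21], [0, [-0.014, 0.0025, 0], 0.28], [0, [-0.0165, 0.0026, 0], 0.33], [0, [-0.0195, 0.0027, 0], 0.385], [0, [-0.0232, 0.0025, 0], 0.454], [0, [-0.0269, 0.002, 0], 0.524], [0, [-0.0269, 0.002, 0], 0.524], [0, [-0.0269, 0.002, 0], 0.524]])

```text
time: 4.4
tcp_pos: [0.5519, 0.0933, 0.0885]
eef_rot: [0.945, 0.327, -0.0, 0.0]
contact_force: [0.5, -0.4, -0.4]
opening: -0.005
```

Run:
```python
from go import *
import m
s=ctrl.sense();print(s['tcp_pos'],s['contact_force'],s['joint_pos'].round(2))
o=m.measure()
for th in(-52,-56,-58,-60,-62,-63,-64,-66):
    print(th,rel(*behind(th,.019)[:2],.088,behind(th,.019)[2]))
b=cv2.resize(np.ascontiguousarray(o['scene'][190:280,310:400]),(500,500),interpolation=cv2.INTER_CUBIC)
cv2.imwrite('pics/c3.png',b[:,:,::-1])
```

```text
[0.55186123 0.09326622 0.0885304 ] [ 0.48141238 -0.35936956 -0.43690322] [-0.4   0.5   0.23  1.91 -0.16  0.75 -0.98]
top
  orange []
  yellow [(array([0.6303, 0.0472]), 10), (array([0.5607, 0.0016]), 370), (array([0.5569, 0.2334]), 247), (array([0.4026, 0.0703]), 56)]
  red []
  blue [(array([0.5026, 0.0639]), 213)]
scene
  orange [(array([0.4556, 0.113 ]), 28), (array([0.5237, 0.1695]), 22)]
  yellow [(array([0.5145, 0.155 ]), 2791), (array([0.5429, 0.128 ]), 16)]
  red [(array([335.8, 247.2]), array([0.5801, 0.1178]), 6), (array([313.9, 195.2]), array([ 0.4867, -0.0309]), 102)]
  blue [(array([0.5039, 0.1551]), 811), (array([0.5483, 0.1095]), 214)]
-52 ([-0.0003, 0.0002, 0.0004], 0.002)
-56 ([-0.0038, 0.0014, 0.0005], 0.072)
-58 ([-0.0056, 0.0019, 0.0005], 0.107)
-60 ([-0.0074, 0.0023, 0.0005], 0.142)
-62 ([-0.0092, 0.0027, 0.0005], 0.177)
-63 ([-0.0101, 0.0029, 0.0005], 0.194)
-64 ([-0.0111, 0.003, 0.0005], 0.212)
-66 ([-0.0129, 0.0033, 0.0005], 0.247)
```

View pics/c3.png

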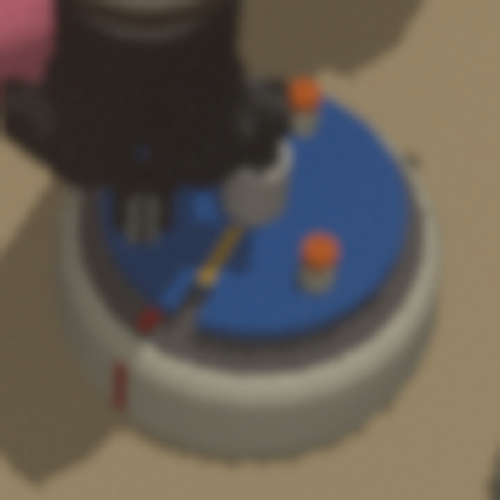

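The scene crop shows the notch end at about (190,315) and the pin at (150,318). Notch is about 10°, pin about -3°. I'll push another 12°, then back off and look.

>>> move_arm(commands=[[0, [-0.0038, 0.0014, 0], 0.072], [0, [-0.0074, 0.0023, 0], 0.142], [0, [-0.0092, 0.0027, 0], 0.177], [0, [-0.0111, 0.003, 0], 0.212], [0, [-0.0111, 0.003, 0], 0.212], [0, [-0.0111, 0.003, 0], 0.212]])

```text
time: 5.1
tcp_pos: [0.5448, 0.0843, 0.0884]
eef_rot: [0.974, 0.225, -0.001, 0.0]
contact_force: [-0.3, 0.6, -0.2]
opening: 0.001
```

>>> move_arm(commands=[[0, [0.008, 0, 0], 0], [0, [0.01, 0, -0.03], 0], [0, [0.01, 0, -0.08], 0], [0, [0.07, -0.05, -0.12], 0], [0, [0.11, -0.09, -0.15], 0], [0, [0.14, -0.13, -0.15], 0], [0, [0.17, -0.17, -0.15], 0], [0, [0.2, -0.2, -0.15], 0], [0, [0.2, -0.2, -0.15], 0]])

```text
time: 6.0
tcp_pos: [0.6368, 0.3566, 0.2384]
eef_rot: [0.974, 0.227, -0.0, -0.001]
contact_force: [1.3, -0.2, 0.2]
opening: -0.001
```

Run:
```python
from go import *
import m
s=ctrl.sense();print(s['time'],s['tcp_pos'])
o=m.measure()
a=cv2.resize(np.ascontiguousarray(o['top'][150:240,230:320]),(400,400),interpolation=cv2.INTER_CUBIC)
b=cv2.resize(np.ascontiguousarray(o['scene'][190:280,310:400]),(400,400),interpolation=cv2.INTER_CUBIC)
cv2.imwrite('pics/c4.png',np.hstack([a,b])[:,:,::-1])
```

```text
6.0 [0.63675504 0.35659641 0.23838687]
top
  orange [(array([0.5305, 0.1627]), 14), (array([0.528 , 0.0761]), 16), (array([0.4544, 0.1217]), 13)]
  yellow [(array([0.5347, 0.0643]), 3009), (array([0.541 , 0.1201]), 12), (array([0.4277, 0.2193]), 510)]
  red [(array([274.5, 170. ]), array([0.5782, 0.1174]), 4), (array([274.2, 173.5]), array([0.5683, 0.1184]), 6)]
  blue [(array([0.5015, 0.12  ]), 1718)]
scene
  orange [(array([0.4548, 0.1229]), 28), (array([0.5308, 0.0792]), 22), (array([0.5327, 0.1658]), 24)]
  yellow [(array([0.5084, 0.129 ]), 3269), (array([0.5383, 0.1203]), 25)]
  red [(array([336.7, 246.2]), array([0.5766, 0.1178]), 13), (array([315.7, 193.2]), array([ 0.4784, -0.0314]), 102), (array([339.1, 243.4]), array([0.5663, 0.1174]), 10)]
  blue [(array([0.5106, 0.1275]), 1438)]
```

View pics/c4.png

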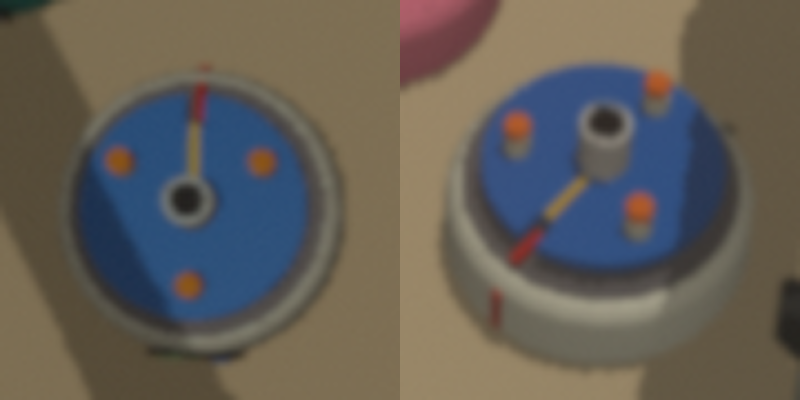

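The notch has the pin visible in it (top crop (200,100), scene crop (525,243)). To refine, I'll take profiles across the notch, with blue edges on the disc-top plane and red on the pin-top plane.

```bash
cat > prof.py <<'E'
from h import *
from scipy.ndimage import map_coordinates
def prof(n,C,dz=0,k=3):
    im=np.mean([snap(n).astype(float) for _ in range(k)],0);C=np.array(C)
    def line(z,r,ch):
        t=np.arange(-.016,.0161,.001)
        p=np.array([proj(n,[C[0]+r,C[1]+s,z]) for s in t])
        return t,map_coordinates(ch,[p[:,1],p[:,0]],order=1)
    red=im[...,0]-im[...,1];blue=im[...,2]-im[...,0]
    for r in(.058,.062,.066):
        t,b=line(.080-dz,r,blue);w=np.clip(b.max()-b,0,None);
        d=(w>w.max()/2);L=np.flatnonzero(d)
        h=w.max()/2;lo=np.interp(h,[w[L[0]-1],w[L[0]]],[t[L[0]-1],t[L[0]]]);i=L[-1]
        hi=np.interp(-h,[-w[i],-w[i+1]],[t[i],t[i+1]]) if i+1<len(t) else t[i]
        print(n,r,'notch mid y',round((lo+hi)/2*1e3,2),'width',round((hi-lo)*1e3,1),'ang',round(np.degrees((lo+hi)/2/r),2))
    for r in(.060,.064,.068,.072,.076):
        t,v=line(.0695,r,red);w=np.clip(v-np.median(v),0,None);w=w*(w>w.max()/3);c=(w*t).sum()/w.sum()
        print(n,r,'pin y',round(c*1e3,2),'ang',round(np.degrees(c/r),2),round(w.max()))
if __name__=='__main__':
    prof('top',(.5043,.1202));prof('scene',(.5061,.1226))
    for n,c in(('top',(.5043,.1202)),('scene',(.5061,.1226))):print(proj(n,[*c,.116]))
E
python3 prof.py
```

```text
top 0.058 notch mid y -2.11 width 10.3 ang -2.09
top 0.062 notch mid y -2.38 width 10.4 ang -2.2
top 0.066 notch mid y -2.8 width 10.1 ang -2.43
top 0.06 pin y -1.68 ang -1.61 76
top 0.064 pin y -2.07 ang -1.85 78
top 0.068 pin y -2.28 ang -1.92 73
top 0.072 pin y -3.1 ang -2.47 62
top 0.076 pin y -3.64 ang -2.75 48
scene 0.058 notch mid y -1.5 width 9.3 ang -1.48
scene 0.062 notch mid y -1.1 width 9.3 ang -1.01
scene 0.066 notch mid y -0.89 width 9.3 ang -0.77
scene 0.06 pin y -4.46 ang -4.26 81
scene 0.064 pin y -4.12 ang -3.69 78
scene 0.068 pin y -4.03 ang -3.39 69
scene 0.072 pin y -4.05 ang -3.23 65
scene 0.076 pin y -3.74 ang -2.82 57
[271.59416835 194.52925504]
[356.07433338 217.84332617]
```

Top view has the notch and pin within about 0.5 mm. The scene view's 3 mm is biased by the slot wall and occlusion. The pin's unoccluded end reads -2.8° in both views and the notch is about -1.8°, so the offset is about 1 mm, inside tolerance. I'll press now.

Run:
```python
from go import *
print(rel(.505,.1212,.135,-127))
```

```text
([-0.2188, 0.1477, 0.1038], -0.473)
```

>>> move_arm(commands=[[0, [-0.036, 0.025, 0], 0], [0, [-0.073, 0.049, 0], 0], [0, [-0.11, 0.074, 0], 0], [0, [-0.146, 0.098, 0], 0], [0, [-0.182, 0.123, 0.01], 0], [0, [-0.2188, 0.1477, 0.03], 0], [0, [-0.2188, 0.1477, 0.06], 0], [0, [-0.2188, 0.1477, 0.09], 0], [0, [-0.2188, 0.1477, 0.1038], 0], [0, [-0.2188, 0.1477, 0.1038], 0], [0, [-0.2188, 0.1477, 0.1038], 0]])

```text
time: 7.5
tcp_pos: [0.5057, 0.1211, 0.1357]
eef_rot: [0.975, 0.224, -0.0, 0.001]
contact_force: [0.0, 0.4, -0.3]
opening: 0.001
```

Run:
```python
from go import *
s=ctrl.sense();print(s['tcp_pos'],s['contact_force'],rel(.505,.1212,.117,-127)[0])
```

```text
[0.50567243 0.12109916 0.135745  ] [ 0.02638987  0.41952174 -0.30363926] [-0.0005, -0.0004, 0.0187]
```

>>> move_arm(commands=[[0, [-0.0005, 0, 0.01], 0], [0, [-0.0005, 0, 0.017], 0], [0, [-0.0005, 0, 0.019], 0], [0, [-0.0005, 0, 0.021], 0], [0, [-0.0005, 0, 0.022], 0], [0, [-0.0005, 0, 0.023], 0], [0, [-0.0005, 0, 0.024], 0], [0, [-0.0005, 0, 0.024], 0]])

```text
time: 8.3
tcp_pos: [0.5051, 0.1209, 0.1117]
eef_rot: [0.975, 0.224, -0.0, 0.001]
contact_force: [-2.6, -0.2, 3.5]
opening: -0.0
```

>>> move_arm(commands=[[0, [0, 0, 0.001], 0], [0, [0, 0, 0.002], 0], [0, [0, 0, 0.003], 0], [0, [0, 0, 0.004], 0], [0, [0, 0, 0.005], 0], [0, [0, 0, 0.005], 0]])

```text
time: 8.9
tcp_pos: [0.5054, 0.121, 0.1079]
eef_rot: [0.975, 0.224, -0.0, 0.0]
contact_force: [-6.7, -0.4, 16.6]
opening: 0.002
```

It bottomed at hub height 108 mm with the force rising to 17 N. I'll hold briefly, retract and check.

>>> move_arm(commands=[[0, [0, 0, 0.0008], 0], [0, [0, 0, 0.0008], 0], [0, [0, 0, 0.0008], 0], [0, [0, 0, -0.005], 0], [0, [0, 0, -0.03], 0], [0, [0, 0, -0.07], 0], [0, [0, 0, -0.11], 0], [0, [0.04, -0.025, -0.13], 0], [0, [0.09, -0.06, -0.13], 0], [0, [0.15, -0.1, -0.13], 0], [0, [0.2, -0.148, -0.13], 0], [0, [0.2188, -0.148, -0.13], 0]])

```text
time: 10.1
tcp_pos: [0.6274, 0.3374, 0.2375]
eef_rot: [0.974, 0.225, 0.0, -0.0]
contact_force: [1.1, 0.4, 0.4]
opening: 0.002
```

Run:
```python
from go import *
import m
s=ctrl.sense();print(s['time'],s['tcp_pos'],s['contact_force'])
o=m.measure(.008)
a=cv2.resize(np.ascontiguousarray(o['top'][150:240,230:320]),(400,400),interpolation=cv2.INTER_CUBIC)
b=cv2.resize(np.ascontiguousarray(o['scene'][190:280,310:400]),(400,400),interpolation=cv2.INTER_CUBIC)
cv2.imwrite('pics/c5.png',np.hstack([a,b])[:,:,::-1])
```

```text
10.1 [0.62737513 0.33738608 0.23747291] [1.10898526 0.43734638 0.40887366]
top
  orange [(array([0.5294, 0.1633]), 14), (array([0.5283, 0.0767]), 14), (array([0.4541, 0.1212]), 14)]
  yellow [(array([0.5348, 0.0602]), 2896), (array([0.5391, 0.1198]), 23), (array([0.4342, 0.2183]), 662)]
  red [(array([274.3, 171.3]), array([0.5746, 0.118 ]), 7), (array([274.7, 173.7]), array([0.5677, 0.1169]), 7)]
  blue [(array([0.5015, 0.1201]), 1671)]
scene
  orange [(array([0.455 , 0.1233]), 26), (array([0.5307, 0.0793]), 21), (array([0.5329, 0.1653]), 22)]
  yellow [(array([0.5024, 0.1203]), 3196), (array([0.5396, 0.1208]), 23)]
  red [(array([336.7, 246.6]), array([0.5775, 0.1186]), 11), (array([315.8, 193.1]), array([ 0.4779, -0.0316]), 100), (array([339.2, 243.8]), array([0.5672, 0.1183]), 12)]
  blue [(array([0.5097, 0.1269]), 1439)]
```

View pics/c5.png

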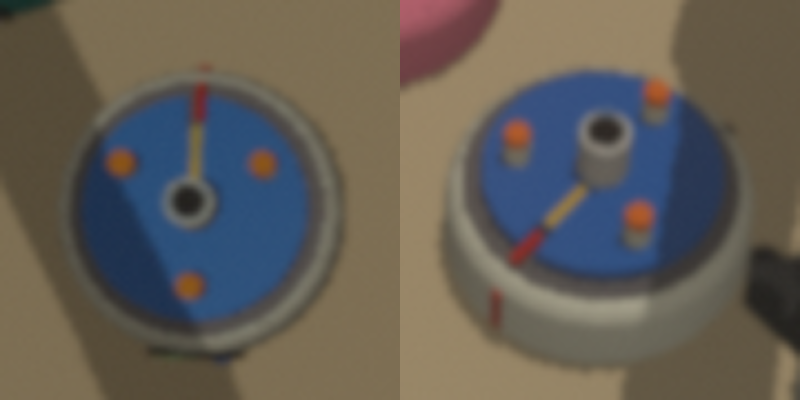

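The rotor sits lower, with the pin filling the notch. The axis found on the seated plane (0.5062, 0.1226) matches the raised one (0.5061, 0.1226), so the drop was 8 mm. The tool is clear, so I'm handing in.

```bash
python3 -c "
from plant import ctrl
print(ctrl.sense()['joint_velocities'].round(3));print(ctrl.sign_off())"
```

```text
[ 0.028 -0.074  0.048  0.12   0.039  0.016  0.026]
the job is handed in; nothing more can be done
None
```

I pushed the rotor about 80° clockwise by post2 with the shut fingertips until the notch was over the pin. I then pressed the hub down and moved clear, and handed the job in at about 10 s; the hand-in gives no verdict.

**Last checks:**
- **Seated:** the fingertips stopped at 107.9 mm (seated hub top is 108 mm) with the push rising to about 17 N. In both views the pin lies in the notch and the posts sit where a rotor 8 mm lower would put them.
- **Clear of everything:** the tool was at a height of 0.237 m with about 1 N of residual force reading. The arm was still settling slightly at hand-in, in free air, with joint speeds of at most 0.12 rad/s.
- **Lid, wipes and cassette:** I kept the arm well away from them and never touched them knowingly, but I did not re-measure their positions at the end.

**Disagreement:** before pressing, the top camera put the notch within about 0.5 mm of the pin, while the slanted scene camera read about 3 mm. I put that down to the slot wall hiding part of the pin, and the rotor going fully down bears it out.

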